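# Pop and open the colorimeter's sample lid

### The job

Open the sample lid of the white colorimeter on the lab desk: press down the release tab in front of the lid with a fingertip so that the lid springs up part-way by itself, then push the lid all the way back until it stops, and take the hand away so that the lid stays open. Only press and push: do not lift, tip or shove the colorimeter along the desk, and leave the bottle, the flask and the test-tube rack where they stand.

Things in the scene. Friction and masses are not known exactly. Their poses are not given: they have to be found in the camera images.
- meter: White plastic colorimeter, loose on the desk on rubber feet, 1.3 to 2.1 kg, yawed up to 0.4 rad. Origin on the desk under it; x points from its front to its back, y to its left, z up. 170 mm wide (y). Low front step x -120 to -40, top at z 40 mm (display and keys there do not matter); rear part x -40 to 95, top at z 70 mm, carries the lid.
- tab_top (a point): Where to press: top of the release tab, a ribbed grey paddle 34 mm wide (y), 5 mm thick, jutting level over the front step in front of the lid. At rest at x -70, y 0, z 63 mm of the colorimeter; paddle from x -86 to -40 mm, 18 mm free below. Behind it a small upright hook (x -40 to -30, up to z 84 mm) holds the lid's lip. Axes turn with the tab.
- tab (a joint): Release tab, rad: 0 at rest, 0.28 pressed to its stop; springs back up. It rocks about a crosswise pivot 34 mm behind and 5 mm below tab_top, so tab_top sinks about 34 mm per rad, 9 mm in all. It frees the lid at about 0.15 rad (5 mm down, 2 to 4 N); the stop is reached with 3 to 5 N.
- lid (a joint): Sample lid, rad: 0 shut and latched, 1.8 fully open at its stop (leaning back past upright). Once freed, a damped spring lifts it within about a second to 0.5 to 1.0 rad, where it halts. From there the stiff hinge keeps it wherever it is left; about 1 N at its front edge pushes it on. If pushed down again it lands on the hook.
- lid_edge (a point): Lower front edge of the lid's lip, mid-width. The lid is a grey slab 83 mm long (x), 90 mm wide, 14 mm thick; the lip, 24 mm wide and 6 mm thick, juts 8 mm from its front. 93 mm from the hinge axis; shut, at x -33, z 73 mm of the colorimeter. Axes turn with the lid: x towards the hinge, z out of its upper face.
- lid_hinge (a point): Middle of the lid's hinge axis, at the lid's back edge: x 60, y 0, z 73 mm of the colorimeter; the axis is the colorimeter's y. At lid angle q, lid_edge lies 93 cos q mm in front of it (towards -x) and 93 sin q mm above it.
- reagent_bottle: Amber glass bottle with black cap, diameter 60 mm, 125 mm tall, loose; to be left alone. Origin at the centre of its underside.
- flask: Conical clear-glass flask with stopper, 80 mm wide at the foot, 130 mm tall, loose; to be left alone. Origin at the centre of its underside.
- tube_rack: Pale wooden test-tube rack, 130 x 52 mm, with four glass tubes in it up to 131 mm high, loose; to be left alone. Origin at the centre of its underside.

How it is judged:
On the way, in this order (a step that is already met when the one before it is completed fails the run):
1. the release tab is pressed down while the lid is still shut (value of joint tab above 0.1 rad and value of joint lid below 0.3 rad).
2. the freed lid has sprung up part-way with no finger on it (value of joint lid between 0.4 and 1.3 rad and contact force between each of the arm, the fingers and lid below 0.1 N), for 0.1 s.
At the end, for the whole second after the job is handed in: the lid is back against its stop or within 0.18 rad of it (joint lid above 1.62 rad of 1.8) and at rest, the tab has sprung back up (below 0.05 rad), the colorimeter stands flat, still and within 30 mm of where it was, and bottle, flask and rack stand upright within 20 mm of where they were (value of joint lid above 1.62 rad and velocity of joint lid between -0.05 and 0.05 rad/s and value of joint tab below 0.05 rad and linear speed of meter below 0.01 m/s and distance of meter from where it was at the start of the episode below 0.03 m and angle between meter's own z axis and vertical below 0.05 rad and distance of each of reagent_bottle, flask, tube_rack from where it was at the start of the episode below 0.02 m and angle between each of reagent_bottle, flask, tube_rack's own z axis and vertical below 0.1 rad); the robot touches nothing.
It fails at once if the colorimeter is lifted or tipped (origin more than 12 mm up, or leaning more than 0.12 rad) (height (world z) of meter above 0.012 m or angle between meter's own z axis and vertical above 0.12 rad).
It fails at once if the colorimeter is shoved more than 30 mm along the desk (distance of meter from where it was at the start of the episode above 0.03 m).
It fails at once if the bottle, the flask or the rack is moved more than 20 mm, lifted or tipped over (distance of any of reagent_bottle, flask, tube_rack from where it was at the start of the episode above 0.02 m or angle between any of reagent_bottle, flask, tube_rack's own z axis and vertical above 0.3 rad).
It also fails if it takes over 38 s, if anything falls off the work surface, if the arm or the gripper's body presses on something with over 40 N, if the wrist force passes 120 N, or if a joint passes its speed limit or range.

### The arm

A 6-joint arm with a two-finger parallel gripper is mounted at the origin on the work surface. World frame = base frame: x ahead of the robot, y to its left, z up, the work surface at z = 0. Lengths are in m, angles in rad, forces in N, time in s.
With the tool pointing down it reaches from about 0.375 to 0.9 m from the base axis. Payload 3.1 kg.
Tool frame: the origin (TCP) lies midway between the tips of the shut fingers; the grasp point (between the pads) lies 19 mm behind it; z points along the fingers, y is the line along which they close (so a half turn about z gives the same grasp; the last joint's range is limited). The gripper opens to 87 mm and grips with 3 to 60 N. Pads are 19 mm wide; open, the fingers measure 117 mm over their backs; the gripper's body (75 mm by 190 mm) begins 51 mm behind the grasp point.
Start: joints at [-1.425, 0.527, 1.433, -0, 1.181, -0.178], TCP at [0.199, -0.592, 0.223] pointing down, gripper open.
Joint ranges: [-3.08, 3.08], [-0.75, 2.2], [0.22, 2.44], [-1.43, 4.57], [0, 2.65], [-2.85, 2.85]. Speed limits (rad/s): [2.79, 2.79, 3.14, 3.14, 3.14, 3.14].

### API

Orientations are given as a 3x3 rotation matrix whose columns are the frame's x, y, z axes.
In Python, from plant import * gives the robot as it stands.
- The arm moves only by the tool arm_command, never from a script. Its arguments are lists of equal length, an entry for each row: "translation": the shift along the tool's x, y, z in m, a list of three; "roll": the turn about the tool's z in rad; "claw": the opening, from 0 (shut) to 1 (fully open). In form: {"translation": [[tx, ty, tz], ...], "roll": [roll, ...], "claw": [claw, ...]}. A call has 1 to 20 rows; each row shifts and turns the commanded pose from where the row before left it, along the tool's axes as they then stand; what a row does not reach is not made up. A row lasts 1/10 s, in which the tool goes at most 50 mm and 8.59 degrees, less where a joint would pass 70% of its speed; a pose out of reach is approached as far as the arm can. A call with a gripper value outside its range is refused whole. The fingers move at their own pace and stop on an object; "squeeze" is the grip in N (left out, the last holds). Time passes only in rows, so rows that do not move let the fingers close. It gives the time, the measured TCP pose, the force, the opening and the grip force at its end, in the units of the state.
- state(): the state, without advancing time (a new reading comes with each control period).
- get_image(name): name is "scene" or "top" or "wrist"; returns a dict with "color" (480x640x3 uint8, red, green, blue), "range_z" (480x640 float32, m along the optical axis (not along the pixel's ray), 0 where there is no reading), "K" (3x3 intrinsics, pixels), "D" ([k1, k2, p1, p2, k3] as OpenCV has them; the pictures are not rectified), "world_from_camera" (4x4, takes a point from camera to world coordinates). Camera axes: x right, y up, looking along -z (the intrinsics and any distortion apply to the point x, -y, -z); pixel columns grow to the right and rows downward; lengths in m; the calibration is good to about 2 mm. A picture is of the moment at which its call begins.
- sign_off(): hands the job in; it is judged then, once.
Trained networks look in a picture, given as the dict that the camera call returned (one of the last four; its "shot" number tells which), for a name from the list of things; names that differ only in an ending like _2 or _b are one class to them, and where a whole thing is asked for, a point or a joint stands for the part that bears it (a point fixed in the world has none). Each returns a list of dicts, best first, with "confidence" (0 to 1); they miss things now and then, are a little off and sometimes report something else, mostly with a low value. They report only what shows in the picture. A call takes as long as a camera call.
- outline_of(picture, target): "mask" (480x640 bool, what is visible of it) and "box" ([left, top, width, height] in pixels, round what is visible of it).
The state is a dict: "t": time; "joints": joint angles; "joint_velocities": joint speeds; "tau": joint torques, N m; "tool_pos": TCP position; "orientation": TCP orientation; "ft_force": force on the tool from outside, world axes, zero at the start; "moment": the same for the moment, N m; "gripper_width": opening from 0.0 (shut) to 1.0 (fully open); "grip_force": force on a finger pad.
Only numpy, scipy, OpenCV 4.12 (cv2) and the standard library are available. Lean on these libraries where they do the work, as an engineer would, in place of code of your own. Each camera call takes 0.05 s, during which the arm holds its last target. There are 200 camera calls.

## Working session

There is one attempt and no reset: what is moved stays moved. The work goes in short steps, Python scripts to look and compute and a tool call to move; the robot and the scene stay as the last step left them, time stands still between calls to the robot, and variables do not carry over. Pictures are saved under pics/ and viewed, at most 10 in all, crops included, and the job is handed in when it is done.

Besides the shell and the picture viewer there is one more tool, called after "Request:" by a JSON object that holds its "api" and its "payload", one argument or row to a line. arm_command: Moves the arm, as the interface text tells. Its arguments: {"type":"object","properties":{"translation":{"type":"array","items":{"type":"array","items":{"type":"number"}}},"roll":{"type":"array","items":{"type":"number"}},"claw":{"type":"array","items":{"type":"number"}},"squeeze":{"type":"number"}},"required":["translation","roll","claw"]}

```bash
mkdir -p pics; cat > h.py <<'E'
from plant import *
import numpy as np, cv2
def cloud(p):
    z=p["range_z"]; h,w=z.shape
    u,v=np.meshgrid(np.arange(w),np.arange(h))
    n=cv2.undistortPoints(np.stack([u,v],-1).reshape(-1,1,2).astype(np.float64),np.array(p["K"]),np.array(p["D"])).reshape(h,w,2)
    c=np.stack([n[...,0]*z,-n[...,1]*z,-z,np.ones_like(z)],-1)
    P=(c@np.array(p["world_from_camera"]).T)[...,:3]; P[z<=0]=np.nan
    return P
def save(p,n): cv2.imwrite("pics/"+n,p["color"][...,::-1])
E
cat > a.py <<'E'
from h import *
print(state())
for c in ["scene","top"]:
    p=get_image(c); save(p,c+"0.png"); P=cloud(p)
    print(c,np.array(p["world_from_camera"])[:3,3].round(3))
    for n in ["meter","tab_top","lid","reagent_bottle","flask","tube_rack"]:
        for o in outline_of(p,n)[:2]:
            q=P[o["mask"]]; q=q[~np.isnan(q[:,0])]
            print(n,round(o["confidence"],2),o["box"],len(q),np.median(q,0).round(3) if len(q) else '',np.percentile(q,[2,98],axis=0).round(3).tolist() if len(q) else '')
E
python3 a.py
```

```text
{'t': 0.0, 'joints': array([-1.42447993e+00,  5.28497983e-01,  1.43390340e+00, -3.26420113e-05,
        1.18138101e+00, -1.78497334e-01]), 'joint_velocities': array([-8.49863130e-04, -3.36020414e-04,  3.31413756e-04,  1.95548740e-05,
       -5.31236000e-04, -1.50276323e-03]), 'tau': array([-9.03128512e-04, -4.40043783e+01, -1.76590240e+01,  6.31198031e-02,
        5.82508149e-02, -1.52128173e-04]), 'tool_pos': array([ 0.19936967, -0.59157493,  0.22155174]), 'orientation': array([[ 9.47706286e-01,  3.19143657e-01, -3.49127769e-04],
       [ 3.19143646e-01, -9.47703888e-01,  2.16193556e-03],
       [ 3.59098274e-04, -2.16030183e-03, -9.99997602e-01]]), 'ft_force': array([ 0.44041436, -0.40994961,  0.31859344]), 'moment': array([-0.02525789,  0.00041844,  0.02029386]), 'grip_force': 0.0, 'gripper_width': 1.0017890188435916}
scene [ 1.007 -0.215  0.879]
meter 0.86 [260.3, 173.7, 136.1, 127.4] 10625 [0.589 0.084 0.07 ] [[0.45, 0.002, 0.016], [0.666, 0.178, 0.09]]
meter 0.51 [431.0, 237.4, 40.7, 53.9] 1561 [0.753 0.211 0.082] [[0.723, 0.196, 0.012], [0.773, 0.239, 0.126]]
tab_top 0.82 [299
[... 764 characters left out ...]
 0.037], [0.654, 0.183, 0.089]]
meter 0.64 [212.7, 143.1, 35.4, 40.5] 1107 [0.731 0.218 0.085] [[0.711, 0.195, 0.0], [0.774, 0.252, 0.126]]
tab_top 0.57 [279.0, 274.5, 22.4, 29.1] 576 [0.502 0.105 0.063] [[0.476, 0.089, 0.039], [0.53, 0.125, 0.085]]
lid 0.96 [270.6, 224.6, 57.7, 49.5] 2289 [0.576 0.094 0.087] [[0.534, 0.049, 0.08], [0.618, 0.138, 0.09]]
reagent_bottle 0.95 [212.3, 146.3, 35.6, 36.8] 1099 [0.731 0.217 0.086] [[0.711, 0.195, 0.003], [0.767, 0.251, 0.126]]
flask 0.56 [363.7, 254.9, 41.9, 41.3] 1255 [ 0.536 -0.072  0.048] [[0.5, -0.115, 0.004], [0.57, -0.047, 0.131]]
tube_rack 0.69 [178.0, 218.4, 48.7, 71.2] 2389 [0.561 0.261 0.074] [[0.499, 0.237, 0.008], [0.623, 0.295, 0.132]]
```

```bash
cat > b.py <<'E'
from h import *
for c in ["top","scene"]:
    p=get_image(c); P=cloud(p)
    m=outline_of(p,"meter")[0]["mask"]; q=P[m]; q=q[~np.isnan(q[:,0])]
    for nm,lo,hi in [("rear+lid",.064,.1),("lid",.083,.095),("rear70",.066,.074),("front",.036,.044)]:
        s=q[(q[:,2]>lo)&(q[:,2]<hi)]
        print(c,nm,len(s),np.median(s[:,2]).round(4),cv2.minAreaRect((s[:,:2]*1000).astype(np.float32)))
    t=outline_of(p,"tab_top")
    if t:
        q=P[t[0]["mask"]]; q=q[(q[:,2]>.057)&(q[:,2]<.069)]
        print("tab",len(q),q.mean(0),cv2.minAreaRect((q[:,:2]*1000).astype(np.float32)))
E
python3 b.py
python3 -c "
import cv2
a=cv2.imread('pics/top0.png')[100:360,140:460];b=cv2.imread('pics/scene0.png')[100:360,180:500]
cv2.imwrite('pics/c0.png',cv2.resize(cv2.hconcat([a,b]),(800,325)))"
```

```text
top rear+lid 6727 0.071 ((566.2438354492188, 94.59488677978516), (168.6279754638672, 180.90988159179688), 80.45244598388672)
top lid 2288 0.0869 ((570.3737182617188, 94.61036682128906), (89.76914978027344, 97.5481185913086), 80.46595001220703)
top rear70 4129 0.0699 ((567.0201416015625, 94.42408752441406), (168.6251678466797, 179.1085968017578), 80.38548278808594)
top front 3106 0.0401 ((482.0241394042969, 108.74882507324219), (168.69183349609375, 79.61293029785156), 80.41991424560547)
tab 424 [0.49839704 0.10629241 0.06314347] ((498.8318176269531, 106.32708740234375), (33.22239303588867, 45.0062141418457), 80.50312042236328)
scene rear+lid 6800 0.0716 ((568.9306030273438, 94.6361083984375), (171.08836364746094, 181.766845703125), 80.69357299804688)
scene lid 2207 0.0873 ((574.9910888671875, 93.47189331054688), (90.53910064697266, 104.2527847290039), 80.89625549316406)
scene rear70 4051 0.0704 ((569.78466796875, 94.30528259277344), (170.8427276611328, 179.3751678466797), 80.48921966552734)
scene front 2059 0.0405 ((551.2056884765625, 97.19371795654297), (170.33204650878906, 216.94163513183594), 80.41875457763672)
```

View pics/c0.png

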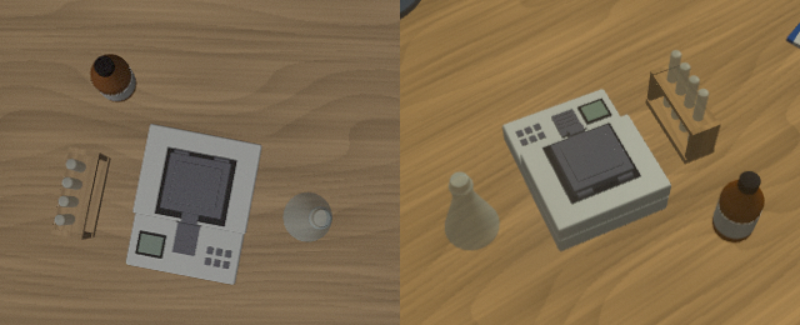

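Request:
{"api": "arm_command", "payload": {
  "translation": [
    [0,0,0],
    [0,0,0],
    [0,0,0],
    [0,0,0],
    [0.017,-0.038,0],
    [0.017,-0.038,0],
    [0.017,-0.038,0],
    [0.017,-0.038,0],
    [0.017,-0.038,0],
    [0.017,-0.038,0],
    [0.017,-0.038,0],
    [0.017,-0.038,0],
    [0.017,-0.038,0],
    [0.016,-0.038,0],
    [0,-0.038,0],
    [0,-0.038,0],
    [0,-0.038,0],
    [0,-0.038,0],
    [0,-0.038,0]
  ],
  "roll": [0.123,0.123,0.123,0.123,0,0,0,0,0,0,0,0,0,0,0,0,0,0,0],
  "claw": [0,0,0,0,0,0,0,0,0,0,0,0,0,0,0,0,0,0,0]
}}

```text
t: 2.9
tool_pos: [0.4612, -0.0569, 0.2228]
orientation: [[0.986, -0.167, 0.001], [-0.167, -0.986, -0.0], [0.001, 0.0, -1.0]]
ft_force: [0.8, -0.2, 0.4]
gripper_width: 0.009
grip_force: 0.0
```

Request:
{"api": "arm_command", "payload": {
  "translation": [
    [0,-0.038,0],
    [0,-0.038,0],
    [0,-0.038,0],
    [0,-0.034,0],
    [0,0,0],
    [0,0,0]
  ],
  "roll": [0,0,0,0,0,0],
  "claw": [0,0,0,0,0,0]
}}

```text
t: 3.5
tool_pos: [0.4855, 0.088, 0.2226]
orientation: [[0.986, -0.164, 0.0], [-0.164, -0.986, -0.001], [0.0, 0.001, -1.0]]
ft_force: [0.5, -0.5, -0.1]
gripper_width: 0.005
grip_force: 0.0
```

```bash
cat > s.py <<'E'
from h import *
s=state(); o=np.array([.561,.0957,0]); a=-.1667
R=np.array([[np.cos(a),-np.sin(a),0],[np.sin(a),np.cos(a),0],[0,0,1]])
print(s["t"],"meter-frame TCP mm",((s["tool_pos"]-o)@R*1000).round(1),"F",(s["ft_force"]@R).round(2),s["gripper_width"])
print((R.T@s["orientation"]).round(3).tolist())
E
python3 s.py
```

```text
3.5 meter-frame TCP mm [-73.1 -20.1 222.6] F [ 0.54 -0.46 -0.06] 0.004634059997200037
[[1.0, 0.002, 0.0], [0.002, -1.0, -0.001], [0.0, 0.001, -1.0]]
```

Request:
{"api": "arm_command", "payload": {
  "translation": [
    [0,-0.02,0],
    [0,0,0.03],
    [0,0,0.03],
    [0,0,0.03],
    [0,0,0.03],
    [0,0,0.02],
    [0,0,0.008],
    [0,0,0],
    [0,0,0],
    [0,0,0]
  ],
  "roll": [0,0,0,0,0,0,0,0,0,0],
  "claw": [0,0,0,0,0,0,0,0,0,0]
}}

```text
t: 4.5
tool_pos: [0.4899, 0.107, 0.0757]
orientation: [[0.986, -0.167, 0.003], [-0.167, -0.986, -0.0], [0.003, -0.0, -1.0]]
ft_force: [-0.1, -0.0, 1.0]
gripper_width: 0.008
grip_force: 0.0
```

```bash
python3 s.py; python3 -c "
from h import *
a=get_image('scene')['color'][130:340,230:470];b=get_image('wrist')['color']
cv2.imwrite('pics/c1.png',cv2.hconcat([cv2.resize(a,(400,350)),cv2.resize(b,(400,350))])[...,::-1])"
```

```text
4.5 meter-frame TCP mm [-72.   -0.6  75.7] F [-0.07 -0.02  0.98] 0.0075700468468474615
[[1.0, -0.001, 0.003], [-0.001, -1.0, 0.0], [0.003, -0.0, -1.0]]
```

View pics/c1.png

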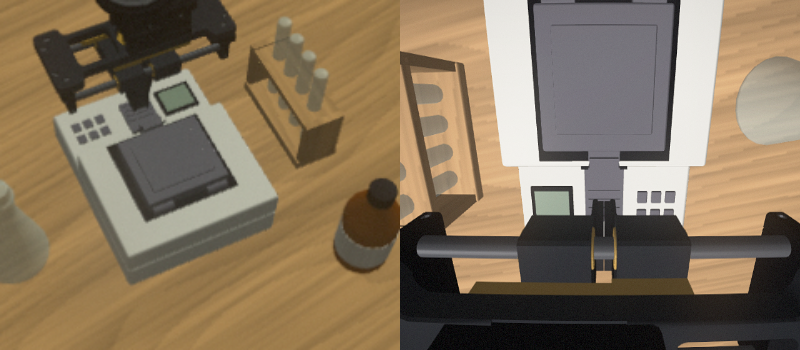

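Request:
{"api": "arm_command", "payload": {
  "translation": [
    [-0.003,0,0.005],
    [0,0,0.005],
    [0,0,0.003],
    [0,0,0.003],
    [0,0,0.003],
    [0,0,0.002],
    [0,0,0.001],
    [0,0,0],
    [0,0,0]
  ],
  "roll": [0,0,0,0,0,0,0,0,0],
  "claw": [0,0,0,0,0,0,0,0,0]
}}

```text
t: 5.5
tool_pos: [0.4856, 0.1079, 0.0535]
orientation: [[0.986, -0.166, -0.0], [-0.166, -0.986, 0.0], [-0.0, 0.0, -1.0]]
ft_force: [-2.8, 1.7, 12.1]
gripper_width: 0.006
grip_force: 6.4
```

```bash
python3 s.py; cat > l.py <<'E'
from h import *
p=get_image('scene');P=cloud(p)
o=np.array([.561,.0957,0]); a=-.1667
R=np.array([[np.cos(a),-np.sin(a),0],[np.sin(a),np.cos(a),0],[0,0,1]])
Q=(P-o)@R*1000
for n in ["lid","tab_top"]:
    for m in outline_of(p,n)[:1]:
        q=Q[m["mask"]];q=q[~np.isnan(q[:,0])]
        print(n,m["confidence"],m["box"],np.percentile(q,[2,50,98],axis=0).round(0).tolist())
        if n=="lid":
            c=q[(abs(q[:,1])<35)&(q[:,2]>75)]; k=np.polyfit(c[:,0],c[:,2],1); print("slope angle",np.arctan(-k[0]))
E
python3 l.py
```

```text
5.5 meter-frame TCP mm [-76.4  -0.5  53.5] F [-3.05  1.17 12.09] 0.0055902263236763455
[[1.0, -0.0, -0.0], [-0.0, -1.0, -0.0], [-0.0, 0.0, -1.0]]
lid 0.71 [430.8, 240.3, 38.8, 52.6] [[139.0, 129.0, 11.0], [170.0, 145.0, 82.0], [188.0, 174.0, 127.0]]Traceback (most recent call last):
  File "l.py", line 11, in <module>
    c=q[(abs(q[:,1])<35)&(q[:,2]>75)]; k=np.polyfit(c[:,0],c[:,2],1); print("slope angle",np.arctan(-k[0]))
                                         ~~~~~~~~~~^^^^^^^^^^^^^^^^^
    raise TypeError("expected non-empty vector for x")
TypeError: expected non-empty vector for x
```

Request:
{"api": "arm_command", "payload": {
  "translation": [
    [0,0,-0.01],
    [-0.005,0,-0.02],
    [-0.01,0,-0.03],
    [-0.01,0,-0.03],
    [0,0,-0.03],
    [0,0,0],
    [0,0,0],
    [0,0,0],
    [0,0,0],
    [0,0,0],
    [0,0,0],
    [0,0,0]
  ],
  "roll": [0,0,0,0,0,0,0,0,0,0,0,0],
  "claw": [0,0,0,0,0,0,0,0,0,0,0,0]
}}

```text
t: 6.8
tool_pos: [0.4612, 0.1119, 0.1721]
orientation: [[0.986, -0.166, -0.001], [-0.166, -0.986, -0.0], [-0.001, 0.0, -1.0]]
ft_force: [0.2, 0.0, -0.1]
gripper_width: 0.002
grip_force: 0.0
```

```bash
python3 s.py; sed -i 's/^p=get_image.*;P/p=get_image("scene");cv2.imwrite("pics\/s_%d.png"%p["shot"],cv2.resize(p["color"][130:340,230:470],(640,560))[...,::-1]);print(p["shot"]);P/; s/k=np.polyfit.*/print(len(c)); k=np.polyfit(c[:,0],c[:,2],1) if len(c) else [0]; print("slope angle",np.arctan(-k[0]))/' l.py; python3 l.py; cp pics/s_*.png pics/v.png
```

```text
6.8 meter-frame TCP mm [-101.1   -0.6  172.1] F [ 0.15  0.04 -0.08] 0.002393597949909877
[[1.0, -0.001, -0.001], [-0.001, -1.0, -0.0], [-0.001, 0.0, -1.0]]
8
lid 0.68 [304.1, 194.4, 65.7, 66.7] [[6.0, -45.0, 72.0], [42.0, -2.0, 118.0], [69.0, 44.0, 146.0]]
2098
slope angle 0.7969628982536474
tab_top 0.82 [299.6, 185.4, 24.1, 24.7] [[-84.0, -17.0, 41.0], [-64.0, -2.0, 64.0], [-29.0, 24.0, 86.0]]
```

View pics/v.png

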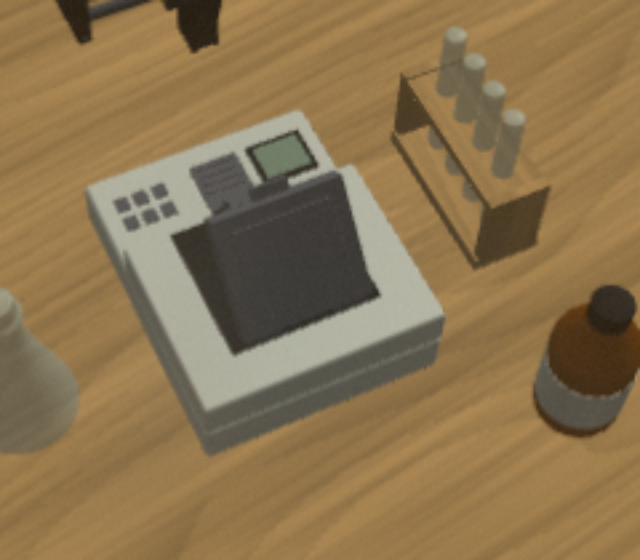

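Request:
{"api": "arm_command", "payload": {
  "translation": [
    [0.02,0,0.02],
    [0.02,0,0.02],
    [0.02,0,0.02],
    [0.015,0,0],
    [0.01,0,0],
    [0.01,0,0],
    [0.01,0,0],
    [0.01,0,0],
    [0.01,0,0],
    [0.01,0,0],
    [0,0,0]
  ],
  "roll": [0,0,0,0,0,0,0,0,0,0,0],
  "claw": [0,0,0,0,0,0,0,0,0,0,0]
}}

```text
t: 8.05
tool_pos: [0.5966, 0.0891, 0.1129]
orientation: [[0.986, -0.167, 0.003], [-0.167, -0.986, -0.0], [0.003, -0.0, -1.0]]
ft_force: [0.6, 0.1, -0.8]
gripper_width: 0.007
grip_force: 0.0
```

```bash
python3 s.py
```

```text
8.05 meter-frame TCP mm [ 36.2  -0.6 112.9] F [ 0.52  0.24 -0.77] 0.006928076829790611
[[1.0, -0.001, 0.003], [-0.001, -1.0, 0.0], [0.003, -0.0, -1.0]]
```

Request:
{"api": "arm_command", "payload": {
  "translation": [
    [0.006,0,0],
    [0.005,0,0],
    [0.004,0,0],
    [0.003,0,0],
    [0,0,0],
    [0,0,0]
  ],
  "roll": [0,0,0,0,0,0],
  "claw": [0,0,0,0,0,0]
}}

```text
t: 8.65
tool_pos: [0.6122, 0.0865, 0.1125]
orientation: [[0.986, -0.166, -0.0], [-0.166, -0.986, -0.0], [-0.0, 0.0, -1.0]]
ft_force: [-0.7, 0.5, -0.6]
gripper_width: 0.002
grip_force: 0.0
```

```bash
python3 s.py; python3 l.py; cp $(ls -t pics/s_*|head -1) pics/v2.png
```

```text
8.65 meter-frame TCP mm [ 52.   -0.6 112.5] F [-0.73  0.37 -0.59] 0.0016143905581521877
[[1.0, -0.001, -0.0], [-0.001, -1.0, -0.0], [-0.0, 0.0, -1.0]]
9
lid 0.59 [319.2, 218.7, 57.3, 47.4] [[68.0, -45.0, 72.0], [80.0, -6.0, 133.0], [84.0, 42.0, 165.0]]
1112
slope angle -1.1870858683909635
tab_top 0.61 [303.7, 200.5, 15.1, 8.6] [[-60.0, -45.0, 61.0], [-50.0, -10.0, 64.0], [29.0, 2.0, 197.0]]
```

View pics/v2.png

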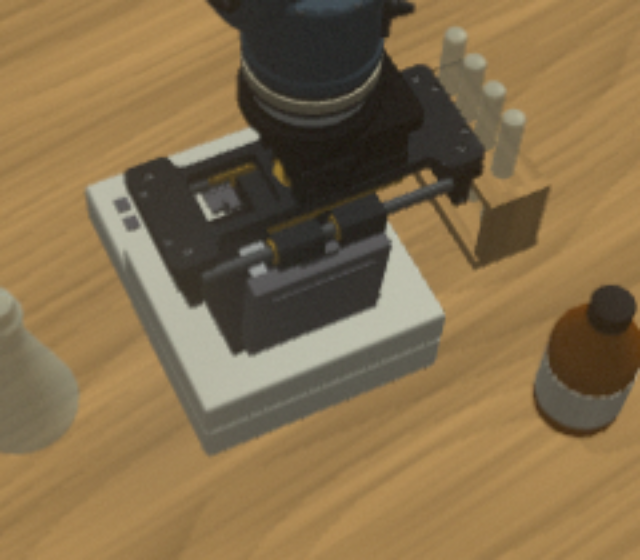

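Request:
{"api": "arm_command", "payload": {
  "translation": [
    [0.003,0,0],
    [0.002,0,0],
    [0.002,0,0],
    [0.001,0,0],
    [0,0,0],
    [0,0,0]
  ],
  "roll": [0,0,0,0,0,0],
  "claw": [0,0,0,0,0,0]
}}

```text
t: 9.4
tool_pos: [0.6194, 0.0852, 0.1122]
orientation: [[0.986, -0.166, -0.002], [-0.166, -0.986, 0.0], [-0.002, 0.0, -1.0]]
ft_force: [-3.3, 1.0, -0.9]
gripper_width: 0.0
grip_force: 1.0
```

```bash
python3 s.py; python3 l.py
```

```text
9.4 meter-frame TCP mm [ 59.3  -0.6 112.2] F [-3.4   0.47 -0.94] 0.0003628142559296988
[[1.0, -0.0, -0.002], [-0.0, -1.0, -0.0], [-0.002, 0.0, -1.0]]
10
```

Request:
{"api": "arm_command", "payload": {
  "translation": [
    [0.001,0,0],
    [0.001,0,0],
    [0,0,0]
  ],
  "roll": [0,0,0],
  "claw": [0,0,0]
}}

```text
t: 9.85
tool_pos: [0.6207, 0.085, 0.112]
orientation: [[0.986, -0.166, -0.003], [-0.166, -0.986, 0.0], [-0.003, 0.0, -1.0]]
ft_force: [-4.6, 0.8, -1.3]
gripper_width: 0.006
grip_force: 2.1
```

```bash
python3 s.py
```

```text
9.85 meter-frame TCP mm [ 60.7  -0.6 112. ] F [-4.71  0.05 -1.26] 0.005614131915313899
[[1.0, -0.001, -0.003], [-0.001, -1.0, -0.0], [-0.003, 0.0, -1.0]]
```

Position agrees with the stop. Retreat straight forward, then up.

Request:
{"api": "arm_command", "payload": {
  "translation": [
    [-0.01,0,0],
    [-0.02,0,0],
    [-0.03,0,0],
    [-0.03,0,0],
    [-0.03,0,0],
    [-0.03,0,-0.03],
    [-0.01,0,-0.03],
    [0,0,-0.03],
    [0,0,0],
    [0,0,0],
    [0,0,0]
  ],
  "roll": [0,0,0,0,0,0,0,0,0,0,0],
  "claw": [0,0,0,0,0,0,0,0,0,0,0]
}}

```text
t: 10.95
tool_pos: [0.4646, 0.1113, 0.2023]
orientation: [[0.986, -0.167, 0.001], [-0.167, -0.986, -0.0], [0.001, -0.0, -1.0]]
ft_force: [-0.5, 0.9, -0.3]
gripper_width: 0.003
grip_force: 0.0
```

```bash
python3 s.py; python3 l.py; cp $(ls -t pics/s_*|head -1) pics/v3.png; python3 a.py | grep -E "scene|meter|rack|flask|bottle" | head -9
python3 - <<'E'
from h import *
p=get_image('top');P=cloud(p);m=outline_of(p,"meter")[0]["mask"];q=P[m];s=q[(q[:,2]>.036)&(q[:,2]<.044)]
print(cv2.minAreaRect((s[:,:2]*1000).astype(np.float32)))
E
```

```text
10.95 meter-frame TCP mm [-97.7  -0.6 202.3] F [-0.64  0.84 -0.32] 0.0032233910059038745
[[1.0, -0.001, 0.001], [-0.001, -1.0, 0.0], [0.001, -0.0, -1.0]]
11
lid 0.87 [318.0, 222.2, 63.8, 44.2] [[66.0, -45.0, 71.0], [89.0, -5.0, 141.0], [95.0, 44.0, 162.0]]
869
slope angle -1.2836872279560039
tab_top 0.77 [298.8, 188.2, 29.4, 22.0] [[-89.0, -17.0, 40.0], [-62.0, -1.0, 64.0], [-28.0, 25.0, 86.0]]
scene [ 1.007 -0.215  0.879]
meter 0.63 [433.2, 238.6, 39.2, 53.3] 1622 [0.753 0.212 0.082] [[0.722, 0.196, 0.011], [0.773, 0.241, 0.126]]
reagent_bottle 0.69 [433.0, 238.5, 36.0, 53.8] 1636 [0.753 0.212 0.081] [[0.722, 0.196, 0.008], [0.773, 0.239, 0.126]]
flask 0.74 [218.7, 235.2, 43.2, 64.9] 1874 [ 0.552 -0.088  0.049] [[0.523, -0.118, 0.001], [0.574, -0.049, 0.131]]
tube_rack 0.64 [378.8, 136.4, 56.2, 89.7] 3054 [0.576 0.261 0.073] [[0.502, 0.238, 0.007], [0.631, 0.281, 0.132]]
meter 0.57 [244.1, 195.0, 106.1, 115.0] 8891 [0.571 0.092 0.07 ] [[0.478, 0.011, 0.038], [0.653, 0.179, 0.155]]
reagent_bottle 0.91 [209.9, 142.6, 38.8, 40.0] 1095 [0.731 0.217 0.086] [[0.711, 0.196, 0.007], [0.768, 0.25, 0.126]]
flask 0.7 [362.6, 254.3, 44.3, 40.5] 1205 [ 0.535 -0.073  0.05 ] [[0.5, -0.112, 0.01], [0.57, -0.047, 0.131]]
tube_rack 0.6 [178.8, 215.7, 51.5, 77.0] 2358 [0.561 0.261 0.074] [[0.501, 0.237, 0.006], [0.623, 0.298, 0.132]]
((498.4902038574219, 105.94590759277344), (168.29043579101562, 46.22373962402344), 80.38029479980469)
```

View pics/v3.png

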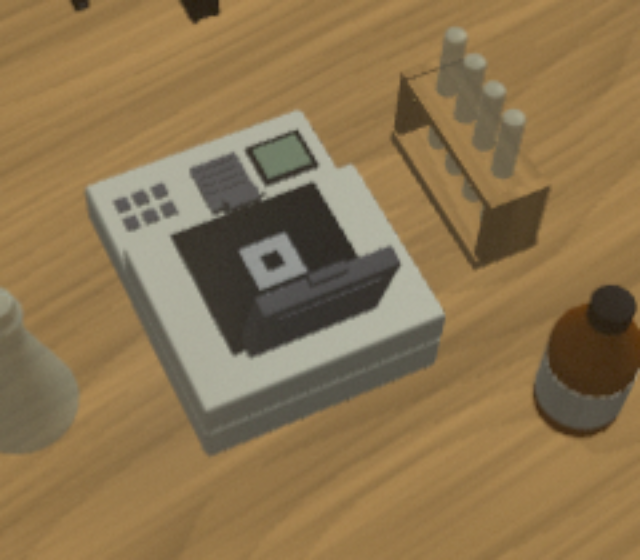

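The lid leans back past upright (its top edge runs near (330,275)–(395,250)), the tab is up, and nothing else has moved. Handing in.

```bash
python3 -c "
from plant import *
print(sign_off())"
```

```text
the job is handed in; nothing more can be done
None
```

The job is handed in, though sign-off returned no verdict: the lid is open at its stop (about 1.8 rad), the tab has sprung back up, the hand is clear, and the meter, bottle, flask and rack are where they were in the final images.

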